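# Set up a tin pail on the electric banding wheel

## Robot

A 6-joint arm with a two-finger parallel gripper is mounted at the origin on the work surface. World frame = base frame: x ahead of the robot, y to its left, z up, the work surface at z = 0. Lengths are in m, angles in rad, forces in N, time in s.
With the tool pointing down it reaches from about 0.3 to 0.875 m from the base axis. Payload 6.4 kg.
Tool frame: the origin (TCP) lies at the centre of the arm's flange, where the gripper is bolted on; the fingertips stand 173 mm ahead of it and the grasp point (between the pads) lies 155 mm ahead of it (ctrl.pinch_z is the distance from the TCP to the grasp point, in m); z points along the fingers, y is the direction in which the jaws open and shut (so a half turn about z gives the same grasp; the last joint's range is limited). The gripper opens to 85 mm and grips with 20 to 120 N. Pads are 22 mm wide; open, the fingers measure 114 mm over their backs; the gripper's body (76 mm by 85 mm) begins 54 mm behind the grasp point. The pads swing forward as they close: fully open they stand 13 mm farther back than shut.
Start: joints at [0.982, 0.181, 1.607, -0, 1.354, -0.206], TCP at [0.215, 0.533, 0.405] pointing down, gripper open.
Joint ranges: [-2.99, 2.99], [-0.89, 2.07], [0.3, 2.58], [-1.14, 4.28], [0, 2.63], [-3.12, 3.12]. Speed limits (rad/s): [2.57, 2.57, 3.01, 3.14, 3.14, 3.14].

## Interface

Orientations are given as a unit quaternion [w, x, y, z].
In Python, from bench import ctrl gives the robot as it stands.
- The arm moves only by the tool drive_tool, never from a script. Its argument "commands" is a list that holds one entry, the list of rows, each a list of 7 numbers: the shift along the tool's x, y, z in units of 50 mm (1.0 is 50 mm), then the turn, a rotation vector about the tool's x, y, z in units of 8 degrees (1.0 is 8 degrees), then the closure in counts, from 0 (fully open) to 255 (shut). A call has 1 to 10 rows; each row shifts and turns the commanded pose from where the row before left it, along the tool's axes as they then stand; what a row does not reach is not made up. A row lasts 1/10 s, in which the tool goes at most 50 mm and 8.59 degrees, less where a joint would pass 70% of its speed; a pose out of reach is approached as far as the arm can. A call is refused whole if a number of a shift passes 1 or a number of a turn 1, either way. A call with a gripper value outside its range is refused whole. The fingers move at their own pace and stop on an object; the grip force is fixed at half the most. Time passes only in rows, so rows that do not move let the fingers close. It gives the time, the measured TCP pose, the force and the opening at its end, in the units of the state.
- ctrl.get_obs(): the state, without advancing time (a new reading comes with each control period).
- ctrl.camera(name): name is "side" or "top" or "wrist"; returns a dict with "pixels" (480x640x3 uint8, red, green, blue), "depth" (480x640 float32, m along the optical axis (not along the pixel's ray), 0 where there is no reading), "intrinsics" (3x3 intrinsics, pixels), "k1" (the pictures are not rectified: a ray, as slopes to the right and down, at radius r is drawn at 1 + k1 r^2 times it, then the intrinsics apply), "R" (3x3) and "t" (3): a world point X has camera coordinates R X + t; the wrist camera has in their place "tool_from_camera" (4x4, takes a point from camera to tool coordinates, whose origin is the TCP and whose axes are the flange's). Camera axes: x right, y down, z forward; pixel columns grow to the right and rows downward; lengths in m; the calibration is good to about 2 mm. A picture is of the moment at which its call begins: read the wrist's pose just before it.
- ctrl.hand_in(): hands the job in, once; it reports no verdict.
The state is a dict: "time_s": time; "q": joint angles; "dq": joint speeds; "joint_efforts": joint torques, N m; "eef_pos": TCP position; "eef_rot": TCP orientation; "wrist_force": force on the tool from outside, world axes, zero at the start; "torque": the same for the moment, N m; "opening": opening from 0.0 (shut) to 1.0 (fully open).
Only numpy, scipy, OpenCV 4.12 (cv2) and the standard library are available. Lean on these libraries where they do the work, as an engineer would, in place of code of your own. Each camera call takes 0.05 s, during which the arm holds its last target. There are 200 camera calls.

## Task

Get the banding wheel ready for painting stripes on the tin pail: pick up the pail, which can be carried by its stiff handle, and set it down gently, upright and centred on the round wheel head, and turn the speed knob on the machine's sloping panel so that its white pointer points at the strip of yellow tape on the dial. Keep the pail upright, let go of everything in the end, and leave the paper cup, the paint bottle and the brush where they are.

Things in the scene. Friction and masses are not known exactly. Their poses are not given: they have to be found in the camera images.
- machine: Electric banding wheel: white housing, 220 mm wide, 98 mm high, reaching from x = -190 to +105 mm, fixed to the bench. Origin: on the wheel's axis at bench height; x points from its sloping control panel (the -x end, which faces the robot's left and a little away from it) towards the wheel; z up. The wheel does not run during this job: a foot pedal starts it later.
- dial: Black dial plate, 120 mm across, 2 mm thick, with white ticks, in the middle of the 125 mm long control panel. The panel slopes down from the deck at 35 degrees from level. Origin: where the knob's axis meets the panel; z: the knob's axis, square out of the panel; x: up the slope (12 o'clock). The nearest edge of the wheel head is 77 mm from the origin up the slope, 12 mm out from the panel.
- wheel_top (a point): Centre of the top face of the round aluminium wheel head (160 mm across, 12 mm thick), 116 mm above the bench, on the machine's origin axis; z axis up. Three dark centring circles of radius 24, 48 and 66 mm are turned into its face. The head can be turned against a drag of about 0.25 N m; this point does not move.
- pail: The tin pail, empty, loose, about 0.2 to 0.42 kg: 72 mm across at its flat bottom, 100 mm at its rim (105 mm over the rolled lip), 86 mm high. Origin: centre of its underside; z axis up out of its mouth; its y axis runs along the handle's grip. A stiff hoop handle that does not fold rises from the rim at y = -51 and +51 mm.
- pail_handle (a point): Middle of the pail's handle: a straight round wooden grip, 18 mm in diameter and 60 mm long, along the pail's y axis (this frame's y), level, 150 mm above the pail's underside and centred over the pail; its underside is 55 mm above the rim.
- knob (a joint): Angle of the speed knob in rad: 0 at the stop at the lower left of the dial, growing as it turns clockwise as seen by someone looking at the panel, up to a stop at 4.71. Held by a light friction of about 0.06 N m, it stays where it is left.
- knob_grip (a point): On the knob's axis, 36 mm out from the panel, at the height to grip. z: the axis, out of the panel, 35 degrees from vertical, leaning away from the wheel; x: along the grip bar, towards the pointer. Grey knob: round skirt 58 mm across, its top 23 mm below this point; on it a grip bar 62 mm long (x from -25 to +37 mm), 16 mm thick, its top 8 mm above this point.
- knob_pointer (a point): Tip of the knob's white pointer, 37 mm from the knob's axis, 7 mm above the panel. It turns with the knob.
- tape_mark (a point): Where the pointer tip should come: 37 mm from the knob's axis and 7 mm out from the panel, towards the middle of the yellow tape. The tape, 12 mm wide and 19 mm long, is stuck radially on the dial plate, 40 to 59 mm from the axis; it does not move. At the start it lies clockwise of the pointer by 0.7 to 2.7 rad.
- paper_cup: Bystander: striped paper cup, loose, empty, 84 mm across its mouth, 100 mm high. Origin: centre of its underside. It may stand on either side of the machine; the pail is on the other.
- paint_bottle: Bystander: green paint bottle, loose, 44 mm across, 130 mm high. Origin: centre of its underside.
- brush: Bystander: flat paint brush with yellow and blue handle, loose, lying on the bench, 206 mm long, 46 mm wide, 17 mm thick. Origin: under the middle of its length; its x axis runs along it towards the bristles.
Mind the look-alikes: they are no part of the job. There is more than one size of the pail; the job needs the middle-sized.

How it is judged:
At the end, for the whole second after the job is handed in: The knob's pointer tip is within 5 mm of the tape's middle line (about 8 degrees), and the pail stands upright and at rest on the wheel head, within 12 mm of its centre (distance between knob_pointer and tape_mark below 0.005 m and horizontal distance between pail and wheel_top below 0.012 m and z of pail in the frame of wheel_top between -0.004 and 0.004 m and angle between pail's own z axis and vertical below 0.06 rad and linear speed of pail below 0.02 m/s); the robot touches nothing.
It fails at once if the pail was dropped onto the wheel head instead of being set down (faster than 0.6 m/s in the last 12 mm above it) (horizontal distance between pail and wheel_top below 0.1 m and z of pail in the frame of wheel_top below 0.012 m and linear speed of pail above 0.6 m/s).
It fails at once if the pail was tipped more than 35 degrees (angle between pail's own z axis and vertical above 0.61 rad).
It fails at once if the paper cup, the paint bottle or the brush was moved more than 25 mm or knocked over (distance of any of paper_cup, paint_bottle, brush from where it was at the start of the episode above 0.025 m or angle between any of paper_cup, paint_bottle's own z axis and vertical above 0.4 rad).
It also fails if it takes over 66 s, if anything falls off the work surface, if the arm or the gripper's body presses on something with over 40 N, if the wrist force passes 120 N, or if a joint passes its speed limit or range.

## Working session

There is one attempt and no reset: what is moved stays moved. The work goes in short steps, Python scripts to look and compute and a tool call to move; the robot and the scene stay as the last step left them, time stands still between calls to the robot, and variables do not carry over. Pictures are saved under pics/ and viewed, about 8 in all and at most 12, crops included, and the job is handed in when it is done.

Besides the shell and the picture viewer there is one more tool, called after "Request:" by a JSON object that holds its "api" and its "payload", one argument or row to a line. drive_tool: Moves the arm, as the interface text tells. Its arguments: {"type":"object","properties":{"commands":{"type":"array","items":{"type":"array","items":{"type":"array","items":{"type":"number"}}}}},"required":["commands"]}

```bash
mkdir -p pics; cat > h.py <<'E'
import numpy as np, cv2
from bench import ctrl
from scipy.spatial.transform import Rotation as Ro
def cam(name):
    o=ctrl.get_obs(); c=ctrl.camera(name)
    if name=="wrist":
        T=np.eye(4); T[:3,:3]=Ro.from_quat(np.roll(o["eef_rot"],-1)).as_matrix(); T[:3,3]=o["eef_pos"]
        W=T@np.array(c["tool_from_camera"])
    else:
        W=np.eye(4); R=np.array(c["R"]); W[:3,:3]=R.T; W[:3,3]=-R.T@np.array(c["t"])
    c["W"]=W; return c
def rays(c,uv):
    K=np.array(c["intrinsics"]); uv=np.atleast_2d(uv).astype(float)
    d=(uv-K[:2,2])/[K[0,0],K[1,1]]; s=d.copy()
    for _ in range(10): s=d/(1+c["k1"]*(s**2).sum(1,keepdims=True))
    return np.c_[s,np.ones(len(s))]
def onplane(c,uv,p0,n=(0,0,1)):
    r=rays(c,uv)@c["W"][:3,:3].T; o=c["W"][:3,3]; n=np.array(n,float)
    return o+r*(((np.array(p0)-o)@n)/(r@n))[:,None]
def cloud(c):
    v,u=np.mgrid[:480,:640]; r=rays(c,np.c_[u.ravel(),v.ravel()])
    P=r*c["depth"].reshape(-1,1)@c["W"][:3,:3].T+c["W"][:3,3]
    P[c["depth"].ravel()<=0]=np.nan
    return P.reshape(480,640,3)
def save(c,n): cv2.imwrite("pics/"+n,c["pixels"][:,:,::-1])
E
python3 - <<'E'
from h import *
import pickle
print(ctrl.get_obs(),ctrl.pinch_z)
for n in ("top","side"):
    c=cam(n); save(c,n+"1.png"); pickle.dump(dict(c),open(n+".pkl","wb")); print(n,c["W"].round(3).tolist(),c["k1"],c["intrinsics"])
E
```

```text
{'time_s': 0.0, 'q': array([ 9.81755591e-01,  1.81545792e-01,  1.60802396e+00, -1.68955116e-05,
        1.35380855e+00, -2.06296350e-01]), 'dq': array([-0.00013411,  0.00119003, -0.00019351, -0.00069535, -0.0023397 ,
       -0.00082386]), 'joint_efforts': array([-3.04923078e-04, -4.44882166e+01, -3.51333725e+01, -4.06733052e-04,
        9.20120539e-03, -3.90167361e-05]), 'eef_pos': array([0.2145798 , 0.53317944, 0.4037735 ]), 'eef_rot': array([-3.38160091e-04,  1.90204348e-01,  9.81744116e-01, -8.26349525e-04]), 'wrist_force': array([0.12125722, 0.43923296, 0.90059463]), 'torque': array([ 0.00039952, -0.03839337, -0.00075588]), 'opening': 1.000439166298765} 0.1547
top [[-0.027, -0.992, 0.125, 0.3], [-1.0, 0.027, -0.008, 0.049], [0.005, -0.125, -0.992, 1.629], [0.0, 0.0, 0.0, 1.0]] -0.18286081083382272 [[597.33825535   0.         312.85944247]
 [  0.         597.33825535 239.09174258]
 [  0.           0.           1.        ]]
side [[0.721, -0.484, 0.495, -0.128], [-0.692, -0.524, 0.496, -0.557], [0.019, -0.701, -0.713, 0.989], [0.0, 0.0, 0.0, 1.0]] -0.010708092108282862 [[436.6641381    0.         323.31356402]
 [  0.         436.6641381  246.28967662]
 [  0.           0.           1.        ]]
```

View pics/top1.png

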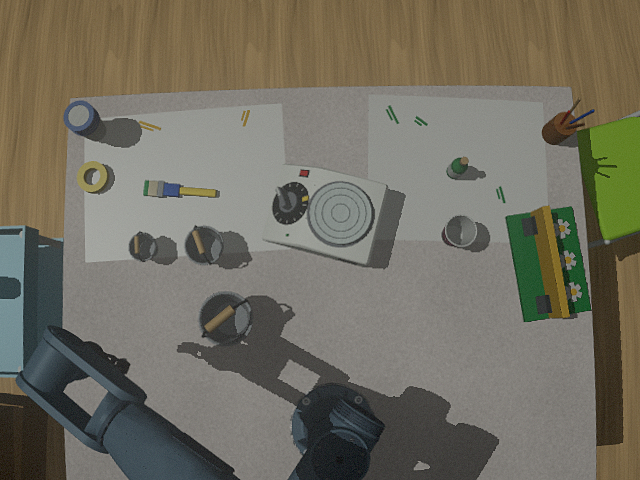

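View pics/side1.png

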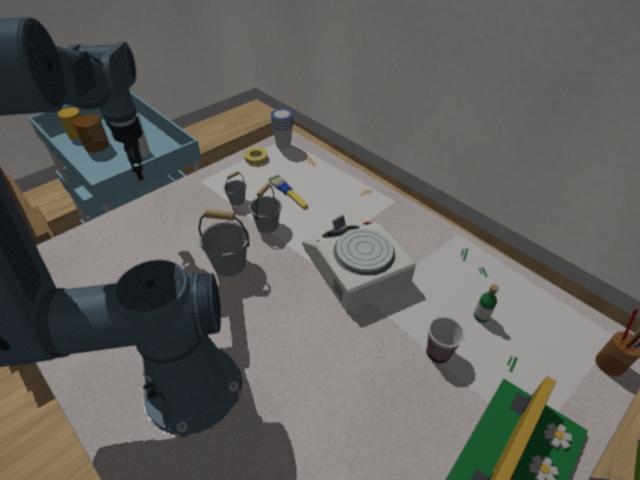

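Top view: the three pails are at about (143,245), (203,245) and (225,315), so the middle one is at (203,245) with its handle near (199,240). The wheel is centred at (340,213), the dial is at (290,203) with tape near (305,198), and the cup is at (460,232). I'll measure these and look at a crop.

```bash
python3 - <<'E'
from h import *
import pickle
c=pickle.load(open("top.pkl","rb")); P=cloud(c); im=c["pixels"]; hsv=cv2.cvtColor(im,cv2.COLOR_RGB2HSV)
def show(n,m,z):
    v,u=np.nonzero(m)
    if len(u)==0: print(n,"none");return
    uv=np.c_[u,v]; X=onplane(c,uv,[0,0,z])[:,:2]; C=np.cov((X-X.mean(0)).T); w,V=np.linalg.eigh(C)
    print(n,len(u),uv.mean(0),X.mean(0).round(4),"len",(np.sqrt(12*w)).round(3),"dir",np.degrees(np.arctan2(V[1,1],V[0,1])).round(1),"z",np.nanmedian(P[m][:,2]).round(3))
def box(u0,u1,v0,v1):
    m=np.zeros((480,640),bool); m[v0:v1,u0:u1]=1; return m
br=(hsv[...,0]>5)&(hsv[...,0]<22)&(hsv[...,1]>90)&(hsv[...,2]>60)
show("handle",br&box(182,222,222,270),.15)
show("handleS",br&box(128,160,228,262),.12)
show("handleL",br&box(195,255,285,345),.18)
z=P[...,2]
for n,b in (("M",box(182,224,222,270)),("L",box(195,255,285,345))):
    m=b&(z>.07)&(z<.1); show("rim"+n,m,.086)
m=box(270,395,160,270)&(z>.108)&(z<.125); show("wheel",m,.116)
cs=cv2.findContours(m.astype(np.uint8),0,1)[0]; k=max(cs,key=cv2.contourArea)
pts=onplane(c,k.reshape(-1,2),[0,0,.116])[:,:2]; 
e=cv2.minEnclosingCircle(pts.astype(np.float32)); print("wheel circ",e, cv2.fitEllipse(pts.astype(np.float32)))
m=box(250,400,155,275)&(z>.090)&(z<.105)
h=cv2.convexHull(np.c_[np.nonzero(m)[::-1]].astype(np.int32)); H=onplane(c,h.reshape(-1,2),[0,0,.098])[:,:2]
print("deck rect",cv2.minAreaRect(H.astype(np.float32)))
ye=(hsv[...,0]>22)&(hsv[...,0]<35)&(hsv[...,1]>120)&(hsv[...,2]>90)
show("tape",ye&box(295,315,185,210),.06)
cv2.imwrite("pics/crop1.png",cv2.resize(im[155:275,180:400,::-1],None,fx=3.6,fy=3.6,interpolation=cv2.INTER_CUBIC))
E
```

```text
handle 10 [197.1 243.2] [0.4828 0.3282] len [0.007 0.071] dir -160.3 z 0.157
handleS none
handleL 134 [219.00746269 317.2238806 ] [0.297  0.2703] len [0.018 0.08 ] dir 127.3 z 0.211
rimM 350 [201.54571429 244.45714286] [0.4872 0.3286] len [0.115 0.12 ] dir 111.5 z 0.083
rimL 309 [219.9579288  317.99352751] [0.2949 0.2823] len [0.128 0.15 ] dir -172.1 z 0.085
wheel 2938 [339.81858407 213.19945541] [ 0.555  -0.0338] len [0.139 0.14 ] dir 84.2 z 0.115
wheel circ ((0.5546369552612305, -0.035243790596723557), 0.08111116290092468) ((0.5553106665611267, -0.03409989923238754), (0.15711793303489685, 0.15790411829948425), 73.44286346435547)
deck rect ((0.5656661987304688, 0.0017201155424118042), (0.2840949594974518, 0.22083264589309692), 73.41583251953125)
tape 25 [304.56 198.4 ] [0.6068 0.0561] len [0.011 0.018] dir 119.0 z 0.091
```

View pics/crop1.png

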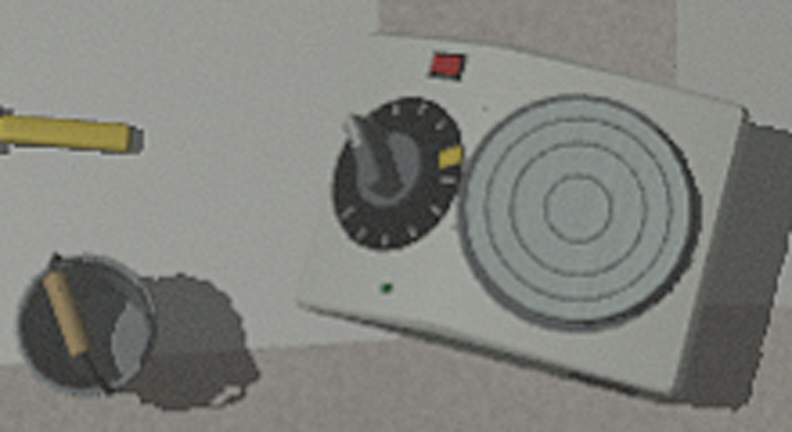

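The crop shows the pail rim centred near crop (87,322), with the handle from (45,260) to (85,355). The knob pointer points to the upper left at (352,118), the tape is at (450,157), and the wheel centre is at (578,210). Next I'll get the pointer and axis geometry.

```bash
cat > geo.py <<'E'
from h import *
W0=np.array([0.555,-0.034,0]) 
def frames(yaw,w=W0):
    x=np.array([np.cos(yaw),np.sin(yaw),0]); a=np.radians(35)
    D=w+(-138.8e-3)*x+[0,0,.0622]
    dz=np.array([0,0,np.cos(a)])-np.sin(a)*x; dx=np.cos(a)*x+[0,0,np.sin(a)]; dy=np.cross(dz,dx)
    return D,dx,dy,dz
E
python3 - <<'E'
from geo import *
import pickle
c=pickle.load(open("top.pkl","rb")); P=cloud(c); im=c["pixels"]; hsv=cv2.cvtColor(im,cv2.COLOR_RGB2HSV); z=P[...,2]
g=im.max(2).astype(int)
def box(u0,u1,v0,v1):
    m=np.zeros((480,640),bool); m[v0:v1,u0:u1]=1; return m
# panel plane fit from depth of white panel
m=box(255,310,160,250)&(g>110)&(z>.025)&(z<.095)&np.isfinite(z)
X=P[m]; 
for _ in range(3):
    A=np.c_[X[:,:2],np.ones(len(X))]; s=np.linalg.lstsq(A,X[:,2],rcond=None)[0]; r=abs(A@s-X[:,2]); X=X[r<.006]
print("panel slope deg",np.degrees(np.arctan(np.hypot(*s[:2]))),"yaw",np.degrees(np.arctan2(s[1],s[0])),len(X))
# deck edges
m=(box(300,400,155,275)&(z>.09)&(z<.104)&(g>100)).astype(np.uint8)
for name,pts in (("right",[(v,max(np.nonzero(m[v])[0],default=0)) for v in range(195,250)]),):
    uv=np.array([(u,v) for v,u in pts]); Q=onplane(c,uv,[0,0,.098])[:,:2]
    l=cv2.fitLine(Q.astype(np.float32),cv2.DIST_HUBER,0,.01,.01).ravel(); print(name,np.degrees(np.arctan2(l[1],l[0])),l)
# dial ellipse
m=(box(265,312,175,230)&(g<75)).astype(np.uint8)
m=cv2.morphologyEx(m,cv2.MORPH_CLOSE,np.ones((7,7)))
k=cv2.convexHull(max(cv2.findContours(m,0,1)[0],key=cv2.contourArea)); e=cv2.fitEllipse(k); print("dial",e)
for yaw in (-104,-106,-108):
    D,dx,dy,dz=frames(np.radians(yaw)); p=onplane(c,[e[0]],D+.002*dz,dz)[0]; t=onplane(c,[[304.56,198.4]],D+.002*dz,dz)[0]-D
    tip=onplane(c,[[180+352/3.6,155+118/3.6]],D+.007*dz,dz)[0]-D
    print(yaw,D.round(4),"ellipse ctr in dial xy",((p-D)@dx).round(4),((p-D)@dy).round(4),"tape",(t@dx).round(4),(t@dy).round(4),"pointer",(tip@dx).round(4),(tip@dy).round(4))
# pail
m=box(178,228,220,272)&(z>.076)&(z<.096); v,u=np.nonzero(m); h=cv2.convexHull(np.c_[u,v].astype(np.int32)).reshape(-1,2)
Q=onplane(c,h,[0,0,.086])[:,:2].astype(np.float32); print("pail rim",cv2.fitEllipse(Q),cv2.minEnclosingCircle(Q))
m=box(182,222,222,262)&(hsv[...,0]<25)&(hsv[...,1]>60)&(g>90); v,u=np.nonzero(m); Q=onplane(c,np.c_[u,v],[0,0,.155])[:,:2]
w,V=np.linalg.eigh(np.cov((Q-Q.mean(0)).T)); print("handle",len(u),Q.mean(0),np.sqrt(12*w),np.degrees(np.arctan2(V[1,1],V[0,1])),np.nanmedian(z[m]))
Q=onplane(c,[[180+55/3.6,155+255/3.6],[180+110/3.6,155+390/3.6]],[0,0,.086]);d=Q[0]-Q[1]; print("hoop",Q,np.linalg.norm(d),np.degrees(np.arctan2(d[1],d[0])))
E
```

```text
panel slope deg 33.7635444294542 yaw -105.92198807152707 1241
right -16.16776 [ 0.96045053 -0.27845076  0.53752697 -0.13151592]
dial ((290.0592956542969, 202.58132934570312), (33.84574890136719, 43.6341552734375), 26.032094955444336)
-104 [0.5886 0.1007 0.0622] ellipse ctr in dial xy 0.0064 0.0077 tape 0.0509 0.0223 pointer -0.043 0.0447
-106 [0.5933 0.0994 0.0622] ellipse ctr in dial xy 0.0062 0.0031 tape 0.05 0.0189 pointer -0.0449 0.0386
-108 [0.5979 0.098  0.0622] ellipse ctr in dial xy 0.0061 -0.0017 tape 0.0493 0.0155 pointer -0.0465 0.0325
pail rim ((0.48592254519462585, 0.32387596368789673), (0.10190002620220184, 0.10634437203407288), 169.34561157226562) ((0.4858209788799286, 0.323812872171402), 0.05329769849777222)
handle 126 [0.48602793 0.32589418] [0.01357392 0.05948511] -160.47792665025702 0.15608027807075842
hoop [[0.53681052 0.34498312 0.086     ]
 [0.4369886  0.30505856 0.086     ]] 0.1075099339630579 21.79932824764275
```

```bash
cat >> geo.py <<'E'
YAW=np.radians(-106.2)
def plan(Rt,pt,n,grip=0):
    o=ctrl.get_obs(); R=Ro.from_quat(np.roll(o["eef_rot"],-1)); p=np.array(o["eef_pos"]); pt=np.array(pt); Rt=Ro.from_matrix(Rt)
    print("dist",np.linalg.norm(pt-p).round(4),"ang",np.degrees((R.inv()*Rt).magnitude()).round(2),"t",o["time_s"])
    rows=[]
    for i in range(n):
        k=n-i; s=np.round(R.inv().apply((pt-p)/k)/.05,2); w=np.round(np.degrees((R.inv()*Rt).as_rotvec()/k)/8,2)
        p=p+R.apply(s*.05); R=R*Ro.from_rotvec(np.radians(w*8)); rows.append([*s.tolist(),*w.tolist(),grip])
    print(str(rows).replace(" ",""))
def knobpose(th,out,D=None,z0=0):
    D0,dx,dy,dz=frames(YAW); D=D0 if D is None else np.array(D)
    b=np.cos(th)*dx+np.sin(th)*dy; y=np.cross(dz,b); z=-dz; x=np.cross(y,z)
    return np.c_[x,y,z], D+(out+.1547)*dz
E
python3 - <<'E'
from geo import *
plan(*knobpose(np.radians(135),.236),14,0)
E
```

```text
dist 0.4933 ang 60.92 t 0.1
[[-0.7,-0.05,0.03,0.3,0.11,-0.44,0],[-0.7,-0.1,0.02,0.3,0.11,-0.44,0],[-0.69,-0.14,0.02,0.3,0.11,-0.44,0],[-0.68,-0.18,0.01,0.3,0.11,-0.44,0],[-0.67,-0.22,0.01,0.3,0.11,-0.44,0],[-0.65,-0.26,0.01,0.31,0.11,-0.44,0],[-0.64,-0.3,0.01,0.3,0.11,-0.44,0],[-0.62,-0.34,0.02,0.31,0.11,-0.44,0],[-0.6,-0.37,0.02,0.3,0.11,-0.44,0],[-0.57,-0.41,0.03,0.31,0.11,-0.43,0],[-0.55,-0.44,0.04,0.3,0.11,-0.44,0],[-0.52,-0.47,0.06,0.31,0.1,-0.43,0],[-0.49,-0.5,0.07,0.3,0.11,-0.44,0],[-0.47,-0.53,0.08,0.31,0.1,-0.43,0]]
```

Request:
{"api": "drive_tool", "payload": {
  "commands": [
    [[-0.7,-0.05,0.03,0.3,0.11,-0.44,0],[-0.7,-0.1,0.02,0.3,0.11,-0.44,0],[-0.69,-0.14,0.02,0.3,0.11,-0.44,0],[-0.68,-0.18,0.01,0.3,0.11,-0.44,0],[-0.67,-0.22,0.01,0.3,0.11,-0.44,0],[-0.65,-0.26,0.01,0.31,0.11,-0.44,0],[-0.64,-0.3,0.01,0.3,0.11,-0.44,0]]
  ]
}}

```text
time_s: 0.8
eef_pos: [0.4366, 0.4232, 0.3939]
eef_rot: [-0.081, -0.026, 0.987, -0.134]
wrist_force: [0.1, 0.3, -0.0]
opening: 0.997
```

Request:
{"api": "drive_tool", "payload": {
  "commands": [
    [[-0.62,-0.34,0.02,0.31,0.11,-0.44,0],[-0.6,-0.37,0.02,0.3,0.11,-0.44,0],[-0.57,-0.41,0.03,0.31,0.11,-0.43,0],[-0.55,-0.44,0.04,0.3,0.11,-0.44,0],[-0.52,-0.47,0.06,0.31,0.1,-0.43,0],[-0.49,-0.5,0.07,0.3,0.11,-0.44,0],[-0.47,-0.53,0.08,0.31,0.1,-0.43,0],[0,0,0,0,0,0,0],[0,0,0,0,0,0,0]]
  ]
}}

```text
time_s: 1.7
eef_pos: [0.657, 0.314, 0.3815]
eef_rot: [-0.153, -0.236, 0.924, -0.258]
wrist_force: [-0.2, -0.1, 0.3]
opening: 0.999
```

```bash
python3 - <<'E'
from geo import *
import pickle
o=ctrl.get_obs(); print(o["q"].round(3),o["time_s"])
plan(*knobpose(np.radians(135),.236),2,0)
c=cam("wrist"); save(c,"w1.png"); pickle.dump(dict(c),open("w1.pkl","wb")); print(c["W"].round(3).tolist())
E
```

```text
[ 0.374  0.688  1.012 -0.485  1.816 -1.727] 1.7
dist 0.0012 ang 0.13 t 1.7
[[0.01,0.01,-0.01,0.01,-0.0,-0.0,0],[0.01,0.0,-0.0,0.0,-0.0,-0.01,0]]
[[-0.517, 0.853, 0.068, 0.595], [0.755, 0.492, -0.434, 0.273], [-0.404, -0.173, -0.898, 0.383], [0.0, 0.0, 0.0, 1.0]]
```

View pics/w1.png

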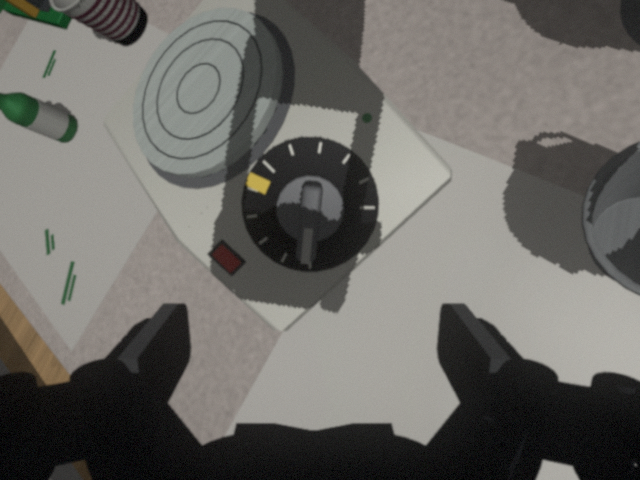

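The wrist view shows the dial centred at about (310,204), the tape at (258,183), and the knob bar running from (312,185) to the white pointer tip at (306,266).

```bash
python3 - <<'E'
from geo import *
import pickle
c=pickle.load(open("w1.pkl","rb")); im=c["pixels"]; hsv=cv2.cvtColor(im,cv2.COLOR_RGB2HSV); g=im.max(2)
D,dx,dy,dz=frames(YAW)
roi=np.zeros_like(g); roi[125:285,230:395]=1
m=((g<48)&(roi>0)).astype(np.uint8); m=cv2.morphologyEx(m,cv2.MORPH_OPEN,np.ones((3,3)))
k=cv2.convexHull(max(cv2.findContours(m,0,1)[0],key=cv2.contourArea)).reshape(-1,2)
Q=onplane(c,k,D+.002*dz,dz)-D; q=np.c_[Q@dx,Q@dy]; 
A=np.c_[2*q,np.ones(len(q))]; w=np.ones(len(q))
for _ in range(10):
    s=np.linalg.lstsq(A*w[:,None],(q**2).sum(1)*w,rcond=None)[0]; r=np.sqrt(s[2]+s[:2]@s[:2]); res=np.linalg.norm(q-s[:2],axis=1)-r; w=1/(1+(res/.001)**2)
print("circle ctr",s[:2],"r",r,"res",np.abs(res).mean(), "cv",cv2.fitEllipse(k.astype(np.float32)))
C=D+s[0]*dx+s[1]*dy
m=(hsv[...,0]>20)&(hsv[...,0]<35)&(hsv[...,1]>110)&(roi>0); v,u=np.nonzero(m)
T=onplane(c,np.c_[u,v],C+.002*dz,dz).mean(0)-C; print("tape",len(u),T@dx,T@dy,"r",np.linalg.norm(T),"ang",np.degrees(np.arctan2(T@dy,T@dx)))
P=cloud(c); X=(P-C).reshape(-1,3); L=np.c_[X@dx,X@dy,X@dz]
b=(np.hypot(L[:,0],L[:,1])<.045)&(L[:,2]>.028)&(L[:,2]<.055); B=L[b][:,:2]; ww,V=np.linalg.eigh(np.cov((B-B.mean(0)).T)); d=V[:,1]; d=d*np.sign(d@B.mean(0))
print("bar",b.sum(),B.mean(0),np.sqrt(12*ww),"ang",np.degrees(np.arctan2(d[1],d[0])),"top",np.percentile(L[b][:,2],95))
for uv in ([306,266],):
    t=onplane(c,[uv],C+.007*dz,dz)[0]-C; print("tip",t@dx,t@dy,np.degrees(np.arctan2(t@dy,t@dx)),np.hypot(t@dx,t@dy))
pl=(np.abs(L[:,2])<.02)&(g.ravel()>70)&(np.hypot(L[:,0],L[:,1])>.062)&(np.hypot(L[:,0]+0.0,L[:,1])<.09)&(L[:,0]<.04); print("panel z med",np.median(L[pl][:,2]),np.linalg.lstsq(np.c_[L[pl][:,:2],np.ones(pl.sum())],L[pl][:,2],rcond=None)[0])
# wheel: top face points
Z=P[...,2]; wm=(Z>.109)&(Z<.124)&(np.hypot(P[...,0]-.555,P[...,1]+.034)<.1); v,u=np.nonzero(wm); k=cv2.convexHull(np.c_[u,v].astype(np.int32)).reshape(-1,2); print("wheel",cv2.fitEllipse(onplane(c,k,[0,0,.116])[:,:2].astype(np.float32)),np.median(Z[wm]))
print("C",C.tolist(),"dx yaw from wheel",np.degrees(np.arctan2(-.034-C[1],.555-C[0])))
E
```

```text
circle ctr [-0.00066669  0.00427944] r 0.05884753957532959 res 0.0003200571864039957 cv ((309.7303466796875, 204.68760681152344), (132.5978240966797, 135.6452178955078), 78.94891357421875)
tape 363 0.04532182751665075 0.01655300837669851 r 0.048291512046819286 ang 20.063840920817114
bar 1594 [-0.0021402   0.00303218] [0.01556825 0.06222185] ang 129.20732582261397 top 0.04495319079967756
tip -0.034544305642410414 0.03931710614216949 131.30278308898724 0.05233683108204861
panel z med -0.00031564740476140425 [ 6.96833900e-02 -3.94091474e-03 -5.21458478e-05]
wheel ((0.5595510601997375, -0.028480591252446175), (0.15840253233909607, 0.16413578391075134), 170.9404296875) 0.11545655561617685
C [0.5979858463114885, 0.09861927289789924, 0.06181760324082919] dx yaw from wheel -107.95904978271494
```

```bash
python3 - <<'E'
from geo import *
C=[0.59799,0.09862,0.06182]
plan(*knobpose(np.radians(129.2),.038,C),9,100)
E
```

```text
dist 0.1981 ang 5.78 t 1.75
[[-0.01,-0.01,0.44,0.0,0.0,0.08,100],[-0.01,-0.01,0.44,0.0,0.0,0.08,100],[-0.01,-0.01,0.44,0.0,0.0,0.08,100],[-0.01,-0.0,0.44,0.0,0.0,0.08,100],[-0.01,-0.01,0.44,0.0,0.0,0.08,100],[-0.0,-0.0,0.44,0.0,0.0,0.08,100],[-0.01,-0.01,0.44,0.0,0.0,0.08,100],[-0.0,-0.0,0.44,0.01,0.0,0.08,100],[-0.01,-0.01,0.44,0.0,0.0,0.08,100]]
```

Request:
{"api": "drive_tool", "payload": {
  "commands": [
    [[-0.01,-0.01,0.44,0,0,0.08,100],[-0.01,-0.01,0.44,0,0,0.08,100],[-0.01,-0.01,0.44,0,0,0.08,100],[-0.01,0,0.44,0,0,0.08,100],[-0.01,-0.01,0.44,0,0,0.08,100],[0,0,0.44,0,0,0.08,100],[-0.01,-0.01,0.44,0,0,0.08,100],[0,0,0.44,0.01,0,0.08,100],[-0.01,-0.01,0.44,0,0,0.08,100],[0,0,0,0,0,0,100]]
  ]
}}

```text
time_s: 2.75
eef_pos: [0.6275, 0.2041, 0.2182]
eef_rot: [-0.142, -0.191, 0.934, -0.266]
wrist_force: [-0.7, -0.7, -0.6]
opening: 0.607
```

Request:
{"api": "drive_tool", "payload": {
  "commands": [
    [[0,0,0,0,0,0,255],[0,0,0,0,0,0,255],[0,0,0,0,0,0,255],[0,0,0,0,0,0,255],[0,0,0,0,0,0,255],[0,0,0,0,0,0,255],[0,0,0,0,0,0,255],[0,0,0,0,0,0,255]]
  ]
}}

```text
time_s: 3.55
eef_pos: [0.63, 0.206, 0.2224]
eef_rot: [-0.137, -0.191, 0.935, -0.266]
wrist_force: [-0.8, 5.9, 5.6]
opening: 0.171
```

Request:
{"api": "drive_tool", "payload": {
  "commands": [
    [[0,0,-0.08,0,0,0,255],[0,0,0,0,0,0.5,255],[0,0,0,0,0,0.85,255],[0,0,0,0,0,0.85,255],[0,0,0,0,0,0.85,255],[0,0,0,0,0,0.85,255],[0,0,0,0,0,0.85,255],[0,0,0,0,0,0.85,255],[0,0,0,0,0,0.85,255]]
  ]
}}

```text
time_s: 4.45
eef_pos: [0.6304, 0.2055, 0.2229]
eef_rot: [-0.009, 0.237, 0.923, -0.301]
wrist_force: [2.1, -7.7, -6.8]
opening: 0.171
```

Request:
{"api": "drive_tool", "payload": {
  "commands": [
    [[0,0,0,0,0,0.85,255],[0,0,0,0,0,0.85,255],[0,0,0,0,0,0.85,255],[0,0,0,0,0,0.85,255],[0,0,0,0,0,0.85,255],[0,0,0,0,0,0.85,255],[0,0,0,0,0,0.85,255],[0,0,0,0,0,0.85,255],[0,0,0,0,0,0.4,255],[0,0,0,0,0,0,255]]
  ]
}}

```text
time_s: 5.45
eef_pos: [0.6297, 0.2051, 0.2233]
eef_rot: [0.137, 0.652, 0.695, -0.27]
wrist_force: [-3.2, -7.9, -1.2]
opening: 0.172
```

```bash
python3 - <<'E'
from geo import *
o=ctrl.get_obs(); print(o["q"].round(3),o["time_s"],o["opening"])
R=Ro.from_quat(np.roll(o["eef_rot"],-1)).as_matrix(); D,dx,dy,dz=frames(YAW); x=R[:,0]
print("x_tool dial ang",np.degrees(np.arctan2(x@dy,x@dx)), "jaw tilt",R[:,2]@-dz)
r0=knobpose(np.radians(129.2),.038)[0][:,0]; print(np.degrees(np.arctan2(r0@dy,r0@dx)))
C=[0.59799,0.09862,0.06182]; plan(*knobpose(np.radians(20.06),.042,C),2,255)
c=cam("wrist"); save(c,"w2.png")
E
```

```text
[ 0.246  0.698  1.337 -0.524  1.466  0.335] 5.45 0.17167184788633977
x_tool dial ang -160.0916408692565 jaw tilt 0.9999900715451856
-50.800000000000026
dist 0.0019 ang 0.3 t 5.45
[[0.02,-0.0,-0.01,-0.01,0.01,-0.01,255],[0.02,-0.0,-0.0,-0.01,0.02,-0.01,255]]
```

View pics/w2.png

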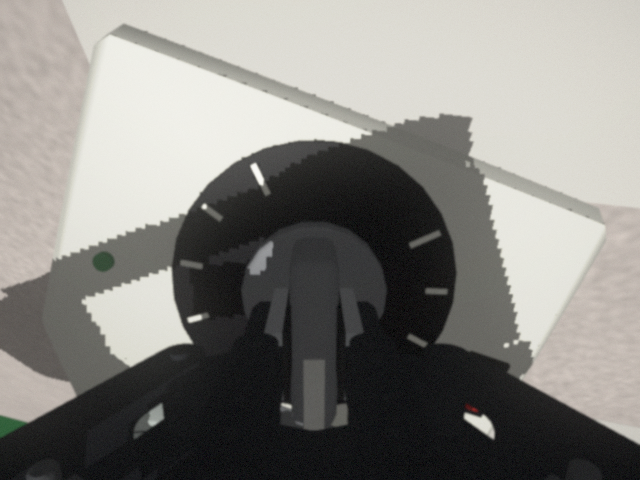

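The bar is held between the pads and has turned with the tool; the pointer now faces the wheel, out of sight below the frame. I'll release, back off and check.

Request:
{"api": "drive_tool", "payload": {
  "commands": [
    [[0,0,0,0,0,0,100],[0,0,0,0,0,0,100],[0,0,0,0,0,0,100],[0,0,0,0,0,0,100],[0,0,-0.4,0,0,0,100],[0,0,-0.7,0,0,0,100],[0,0,-0.8,0,0,0,100],[0,0,-0.9,0,0,0,0],[0,0,-0.9,0,0,0,0],[0,0,-0.3,0,0,0,0]]
  ]
}}

```text
time_s: 6.5
eef_pos: [0.6623, 0.3197, 0.3939]
eef_rot: [0.139, 0.652, 0.697, -0.264]
wrist_force: [1.0, -0.5, 0.4]
opening: 1.0
```

```bash
python3 - <<'E'
from geo import *
import pickle
o=ctrl.get_obs(); print(o["eef_pos"],o["time_s"])
c=cam("wrist"); save(c,"w3.png"); pickle.dump(dict(c),open("w3.pkl","wb"))
im=c["pixels"]; hsv=cv2.cvtColor(im,cv2.COLOR_RGB2HSV)
D,dx,dy,dz=frames(YAW); C=np.array([0.59799,0.09862,0.06182]); P=cloud(c); L=(P-C).reshape(-1,3)@np.c_[dx,dy,dz]
inn=(np.hypot(L[:,0],L[:,1])<.075).reshape(480,640)
m=(hsv[...,0]>20)&(hsv[...,0]<35)&(hsv[...,1]>110)&inn; v,u=np.nonzero(m)
T=onplane(c,np.c_[u,v],C+.002*dz,dz).mean(0)-C; print("tape",len(u),u.mean(),v.mean(),T@dx,T@dy,"r",np.linalg.norm(T),"ang",np.degrees(np.arctan2(T@dy,T@dx)))
b=(np.hypot(L[:,0],L[:,1])<.045)&(L[:,2]>.028)&(L[:,2]<.055); B=L[b][:,:2]; ww,V=np.linalg.eigh(np.cov((B-B.mean(0)).T)); d=V[:,1]; d=d*np.sign(d@B.mean(0))
print("bar",b.sum(),B.mean(0),np.sqrt(12*ww),"ang",np.degrees(np.arctan2(d[1],d[0])))
E
```

```text
[0.66228136 0.31971495 0.39385309] 6.5
tape 585 299.0017094017094 403.02222222222224 0.20924683410513656 0.06432622339736287 r 0.21892030650350822 ang 17.088365503162223
bar 1476 [0.00407777 0.00146697] [0.01575662 0.06129017] ang 20.11591095419476
```

View pics/w3.png

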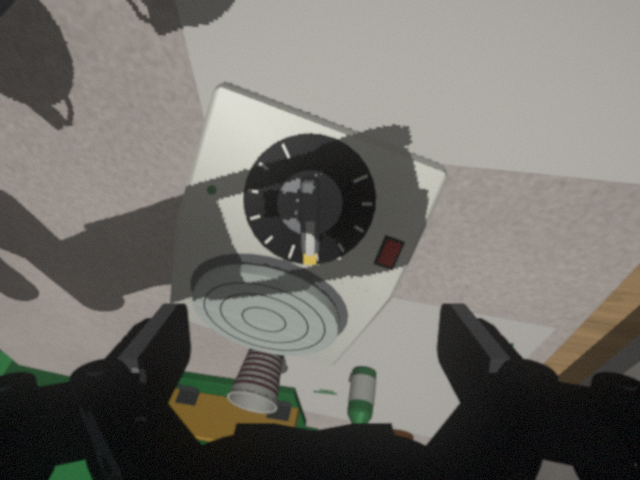

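The white pointer tip at (309,250) lies right on the tape at (310,259). Bar angle is 20.1° and tape angle 20.06°. Next is the pail.

```bash
cat >> geo.py <<'E'
def down(psi):
    y=np.array([np.cos(psi),np.sin(psi),0]); z=np.array([0,0,-1.]); return np.c_[np.cross(y,z),y,z]
E
python3 - <<'E'
from geo import *
import pickle
c=pickle.load(open("w3.pkl","rb")); hsv=cv2.cvtColor(c["pixels"],cv2.COLOR_RGB2HSV)
m=(hsv[...,0]>15)&(hsv[...,0]<35)&(hsv[...,1]>110); m[:240]=0;m[280:]=0;m[:,:290]=0;m[:,330:]=0
D,dx,dy,dz=frames(YAW); C=np.array([0.59799,0.09862,0.06182]); v,u=np.nonzero(m); T=onplane(c,np.c_[u,v],C+.002*dz,dz).mean(0)-C
print("tape",len(u),T@dx,T@dy,np.degrees(np.arctan2(T@dy,T@dx)))
plan(down(np.radians(-69)),[.486,.325,.43],14,0)
E
```

```text
tape 112 0.052136308228621364 0.018055523881358164 19.101676487814395
dist 0.18 ang 79.63 t 6.55
[[0.01,-0.26,-0.01,0.1,0.32,0.63,0],[-0.02,-0.26,-0.0,0.1,0.32,0.63,0],[-0.04,-0.25,-0.0,0.1,0.32,0.63,0],[-0.06,-0.25,-0.0,0.1,0.31,0.63,0],[-0.08,-0.24,-0.0,0.1,0.32,0.63,0],[-0.1,-0.24,-0.0,0.1,0.32,0.63,0],[-0.12,-0.23,-0.0,0.1,0.31,0.63,0],[-0.14,-0.21,-0.01,0.1,0.32,0.63,0],[-0.16,-0.2,-0.01,0.1,0.31,0.63,0],[-0.18,-0.19,-0.02,0.09,0.32,0.63,0],[-0.19,-0.17,-0.02,0.1,0.31,0.63,0],[-0.2,-0.15,-0.03,0.09,0.32,0.63,0],[-0.22,-0.13,-0.03,0.1,0.31,0.62,0],[-0.23,-0.12,-0.05,0.09,0.32,0.63,0]]
```

Request:
{"api": "drive_tool", "payload": {
  "commands": [
    [[0.01,-0.26,-0.01,0.1,0.32,0.63,0],[-0.02,-0.26,0,0.1,0.32,0.63,0],[-0.04,-0.25,0,0.1,0.32,0.63,0],[-0.06,-0.25,0,0.1,0.31,0.63,0],[-0.08,-0.24,0,0.1,0.32,0.63,0],[-0.1,-0.24,0,0.1,0.32,0.63,0],[-0.12,-0.23,0,0.1,0.31,0.63,0]]
  ]
}}

```text
time_s: 7.25
eef_pos: [0.5729, 0.3194, 0.4049]
eef_rot: [0.071, 0.871, 0.464, -0.145]
wrist_force: [0.4, 0.1, 0.1]
opening: 0.999
```

Request:
{"api": "drive_tool", "payload": {
  "commands": [
    [[-0.14,-0.21,-0.01,0.1,0.32,0.63,0],[-0.16,-0.2,-0.01,0.1,0.31,0.63,0],[-0.18,-0.19,-0.02,0.09,0.32,0.63,0],[-0.19,-0.17,-0.02,0.1,0.31,0.63,0],[-0.2,-0.15,-0.03,0.09,0.32,0.63,0],[-0.22,-0.13,-0.03,0.1,0.31,0.62,0],[-0.23,-0.12,-0.05,0.09,0.32,0.63,0],[0,0,0,0,0,0,0],[0,0,0,0,0,0,0]]
  ]
}}

```text
time_s: 8.15
eef_pos: [0.4856, 0.3222, 0.425]
eef_rot: [0.001, 0.983, 0.182, -0.005]
wrist_force: [0.8, 0.8, -0.4]
opening: 1.0
```

```bash
python3 - <<'E'
from geo import *
import pickle
c=cam("wrist"); save(c,"w4.png"); pickle.dump(dict(c),open("w4.pkl","wb"))
hsv=cv2.cvtColor(c["pixels"],cv2.COLOR_RGB2HSV); P=cloud(c); near=(np.hypot(P[...,0]-.486,P[...,1]-.325)<.06)&(P[...,2]>.13)&(P[...,2]<.18)
m=near&(hsv[...,0]<25)&(hsv[...,1]>70); v,u=np.nonzero(m); Q=onplane(c,np.c_[u,v],[0,0,.155])[:,:2]
w,V=np.linalg.eigh(np.cov((Q-Q.mean(0)).T)); a=np.arctan2(V[1,1],V[0,1])%np.pi
print("handle",len(u),(u.mean(),v.mean()),Q.mean(0),np.sqrt(12*w),np.degrees(a),np.nanmedian(P[m][:,2]),np.nanpercentile(P[m][:,2],95))
r=(np.hypot(P[...,0]-.486,P[...,1]-.325)<.065)&(P[...,2]>.08)&(P[...,2]<.09); v,u=np.nonzero(r); k=cv2.convexHull(np.c_[u,v].astype(np.int32)).reshape(-1,2); print("rim",cv2.fitEllipse(onplane(c,k,[0,0,.086])[:,:2].astype(np.float32)))
plan(down(a-np.pi/2),[*Q.mean(0),.150+.1547],6,0)
E
```

```text
handle 2848 (np.float64(307.0491573033708), np.float64(226.1997893258427)) [0.49003705 0.32804981] [0.01679484 0.05990518] 20.31260064117429 0.15715491621235922 0.1589510189074264
rim ((0.48902198672294617, 0.3273760974407196), (0.10394077003002167, 0.10398177057504654), 114.59178161621094)
dist 0.1204 ang 0.86 t 8.2
[[0.02,-0.01,0.4,0.0,0.01,0.01,0],[0.02,-0.01,0.4,0.0,0.01,0.01,0],[0.02,-0.02,0.4,0.0,0.01,0.01,0],[0.02,-0.01,0.4,0.0,0.01,0.02,0],[0.03,-0.02,0.4,0.0,0.02,0.01,0],[0.02,-0.01,0.4,0.01,0.01,0.02,0]]
```

View pics/w4.png

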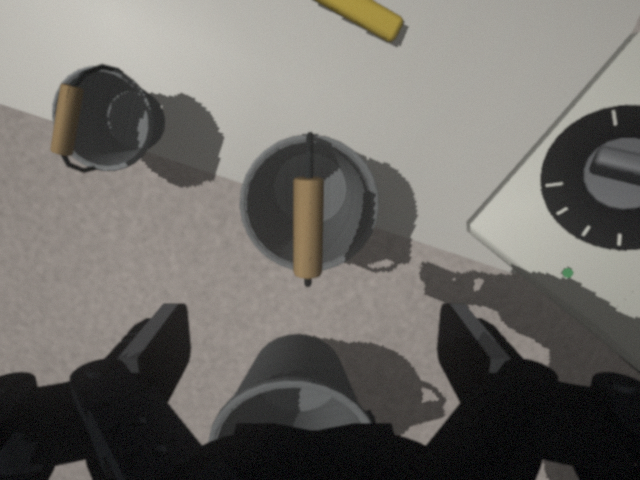

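This is the middle pail: rim 104 mm, grip 60 mm long, at (0.4895, 0.328). Wrist and top cameras differ consistently by about 4 mm, so I'll go by the wrist readings. Descending to grip.

Request:
{"api": "drive_tool", "payload": {
  "commands": [
    [[0.02,-0.01,0.4,0,0.01,0.01,0],[0.02,-0.01,0.4,0,0.01,0.01,0],[0.02,-0.02,0.4,0,0.01,0.01,0],[0.02,-0.01,0.4,0,0.01,0.02,0],[0.03,-0.02,0.4,0,0.02,0.01,0],[0.02,-0.01,0.4,0.01,0.01,0.02,0],[0,0,0,0,0,0,60]]
  ]
}}

```text
time_s: 8.9
eef_pos: [0.4893, 0.3276, 0.3013]
eef_rot: [0.0, 0.984, 0.176, -0.003]
wrist_force: [-1.5, -0.4, -0.3]
opening: 0.855
```

Request:
{"api": "drive_tool", "payload": {
  "commands": [
    [[0,0,0,0,0,0,255],[0,0,0,0,0,0,255],[0,0,0,0,0,0,255],[0,0,0,0,0,0,255],[0,0,0,0,0,0,255],[0,0,0,0,0,0,255],[0,0,0,0,0,0,255],[0,0,0,0,0,0,255],[0,0,0,0,0,0,255]]
  ]
}}

```text
time_s: 9.8
eef_pos: [0.4903, 0.3283, 0.3065]
eef_rot: [-0.001, 0.985, 0.175, 0.001]
wrist_force: [-0.6, -0.9, 7.1]
opening: 0.19
```

```bash
python3 - <<'E'
from geo import *
o=ctrl.get_obs(); print(o["eef_pos"],o["opening"],o["wrist_force"])
y=Ro.from_quat(np.roll(o["eef_rot"],-1)).as_matrix()[:,1]; a=np.arctan2(y[1],y[0])
plan(down(a),[o["eef_pos"][0],o["eef_pos"][1],o["eef_pos"][2]+.18],9,255)
E
```

```text
[0.49034656 0.32827118 0.30651133] 0.19006271548922105 [-0.62517164 -0.93758383  7.07457391]
dist 0.18 ang 0.17 t 9.8
[[0.0,-0.0,-0.4,-0.0,-0.0,-0.0,255],[0.0,-0.0,-0.4,-0.0,-0.0,-0.0,255],[0.0,-0.0,-0.4,-0.0,-0.0,-0.0,255],[0.0,-0.0,-0.4,-0.0,-0.0,-0.0,255],[0.0,-0.0,-0.4,-0.0,-0.0,-0.0,255],[0.0,-0.0,-0.4,-0.0,-0.01,-0.0,255],[0.0,-0.0,-0.4,-0.0,-0.0,-0.0,255],[0.0,-0.0,-0.4,-0.0,-0.01,-0.0,255],[0.01,-0.0,-0.4,-0.0,-0.0,-0.0,255]]
```

Request:
{"api": "drive_tool", "payload": {
  "commands": [
    [[0,0,-0.1,0,0,0,255],[0,0,-0.25,0,0,0,255],[0,0,-0.4,0,0,0,255],[0,0,-0.5,0,0,0,255],[0,0,-0.6,0,0,0,255],[0,0,-0.6,0,0,0,255],[0,0,-0.6,0,0,0,255],[0,0,-0.3,0,0,0,255],[0,0,0,0,0,0,255]]
  ]
}}

```text
time_s: 10.7
eef_pos: [0.49, 0.3283, 0.4755]
eef_rot: [-0.001, 0.985, 0.175, 0.003]
wrist_force: [1.6, 0.2, -1.9]
opening: 0.189
```

```bash
python3 - <<'E'
from geo import *
o=ctrl.get_obs(); print(o["eef_pos"],o["opening"],o["wrist_force"],o["q"].round(2))
y=Ro.from_quat(np.roll(o["eef_rot"],-1)).as_matrix()[:,1]; a=np.arctan2(y[1],y[0])
plan(down(a),[.559,-.030,o["eef_pos"][2]],16,255)
c=cam("side"); save(c,"s2.png")
E
```

```text
[0.4899661  0.32827878 0.47550387] 0.1893089309448018 [ 1.63827698  0.19203085 -1.92119076] [0.39 0.16 1.49 0.   1.49 1.61]
dist 0.3649 ang 0.32 t 10.7
[[-0.07,0.45,-0.0,-0.0,-0.0,-0.0,255],[-0.07,0.45,-0.0,-0.0,-0.0,-0.0,255],[-0.07,0.45,-0.0,-0.0,-0.0,-0.0,255],[-0.07,0.45,-0.0,-0.0,-0.0,-0.0,255],[-0.07,0.45,-0.0,-0.0,-0.0,-0.0,255],[-0.08,0.45,-0.0,-0.0,-0.0,-0.0,255],[-0.07,0.45,-0.0,-0.0,-0.0,-0.0,255],[-0.08,0.45,-0.0,-0.0,-0.0,-0.0,255],[-0.07,0.45,-0.0,-0.0,-0.0,-0.0,255],[-0.08,0.45,-0.0,-0.0,-0.01,-0.0,255],[-0.07,0.45,-0.0,-0.0,-0.0,-0.0,255],[-0.08,0.45,-0.0,-0.0,-0.01,-0.0,255],[-0.07,0.45,-0.0,-0.0,-0.0,-0.0,255],[-0.08,0.45,-0.0,-0.0,-0.01,-0.0,255],[-0.07,0.45,-0.01,-0.0,-0.0,-0.0,255],[-0.08,0.45,-0.0,-0.01,-0.01,-0.0,255]]
```

View pics/s2.png

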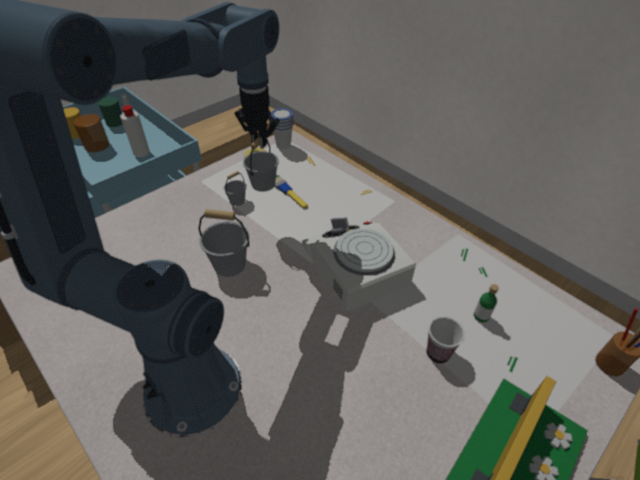

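The pail hangs upright in the gripper at (262,165), clear of everything. I'll carry it over the wheel.

Request:
{"api": "drive_tool", "payload": {
  "commands": [
    [[-0.02,0.1,0,0,0,0,255],[-0.03,0.2,0,0,0,0,255],[-0.05,0.3,0,0,0,0,255],[-0.07,0.4,0,0,0,0,255],[-0.07,0.4,0,0,0,0,255],[-0.07,0.4,0,0,0,0,255],[-0.07,0.4,0,0,0,0,255],[-0.07,0.4,0,0,0,0,255],[-0.07,0.4,0,0,0,0,255],[-0.07,0.4,0,0,0,0,255]]
  ]
}}

```text
time_s: 11.75
eef_pos: [0.5207, 0.1562, 0.4718]
eef_rot: [-0.0, 0.985, 0.175, -0.0]
wrist_force: [0.6, 0.1, -2.8]
opening: 0.19
```

Request:
{"api": "drive_tool", "payload": {
  "commands": [
    [[-0.07,0.4,0,0,0,0,255],[-0.07,0.4,0,0,0,0,255],[-0.07,0.4,0,0,0,0,255],[-0.07,0.4,0,0,0,0,255],[-0.07,0.4,0,0,0,0,255],[-0.07,0.4,0,0,0,0,255],[-0.07,0.4,0,0,0,0,255],[-0.05,0.35,0,0,0,0,255],[-0.04,0.3,0,0,0,0,255],[-0.03,0.2,0,0,0,0,255]]
  ]
}}

```text
time_s: 12.75
eef_pos: [0.555, -0.0253, 0.4718]
eef_rot: [-0.0, 0.985, 0.174, -0.0]
wrist_force: [0.0, 0.0, -2.9]
opening: 0.187
```

Request:
{"api": "drive_tool", "payload": {
  "commands": [
    [[-0.02,0.12,0,0,0,0,255],[0,0.03,0,0,0,0,255],[0,0,0,0,0,0,255],[0,0,0,0,0,0,255],[0,0,0,0,0,0,255]]
  ]
}}

```text
time_s: 13.25
eef_pos: [0.5567, -0.0303, 0.4724]
eef_rot: [-0.0, 0.984, 0.176, 0.0]
wrist_force: [-0.7, -0.2, -2.6]
opening: 0.186
```

```bash
python3 - <<'E'
from geo import *
o=ctrl.get_obs(); print(o["eef_pos"],o["opening"],o["wrist_force"],o["q"].round(2))
y=Ro.from_quat(np.roll(o["eef_rot"],-1)).as_matrix()[:,1]; a=np.arctan2(y[1],y[0])
plan(down(a),[.559,-.030,.430],5,255)
c=cam("wrist"); save(c,"w5.png")
P=cloud(c); Z=P[...,2]; wm=(Z>.109)&(Z<.122)&(np.hypot(P[...,0]-.559,P[...,1]+.03)<.1); X=P[wm][:,:2]
print(wm.sum(), "wheel visible pts extents", X.min(0),X.max(0))
k=cv2.convexHull(X.astype(np.float32)).reshape(-1,2); r=np.hypot(*(k-[.559,-.03]).T); print("edge radii by bearing",[(int(np.degrees(np.arctan2(d[1],d[0]))),round(float(x),3)) for d,x in zip(k-[.559,-.03],r)][::max(1,len(r)//16)])
E
```

```text
[ 0.55668348 -0.0302803   0.4724195 ] 0.18621298907317246 [-0.68496183 -0.21438718 -2.62055287] [-0.27  0.09  1.57  0.    1.48  0.95]
dist 0.0425 ang 0.06 t 13.25
[[0.01,0.0,0.17,-0.0,-0.0,-0.0,255],[0.01,0.0,0.17,-0.0,-0.0,-0.0,255],[0.01,0.0,0.17,-0.0,-0.0,-0.0,255],[0.01,0.01,0.17,-0.0,-0.0,-0.0,255],[0.0,0.0,0.17,-0.01,-0.0,-0.0,255]]
10949 wheel visible pts extents [ 0.52569627 -0.11005501] [0.63861588 0.0475144 ]
edge radii by bearing [(-5, 0.08), (7, 0.079), (18, 0.078), (30, 0.078), (41, 0.078), (48, 0.078), (58, 0.078), (71, 0.078), (83, 0.077), (98, 0.077), (115, 0.077), (-69, 0.082), (-56, 0.081), (-44, 0.081), (-37, 0.081), (-20, 0.08)]
```

View pics/w5.png

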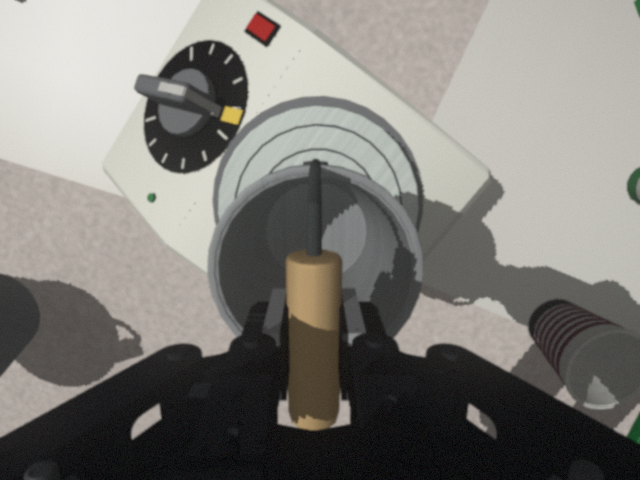

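The pointer sits on the tape at (232,116) in this view. The visible wheel edge gives a centre of (0.559, -0.0315). Lowering.

Request:
{"api": "drive_tool", "payload": {
  "commands": [
    [[0.02,0.02,0.1,0,0,0,255],[0.02,0.02,0.2,0,0,0,255],[0,0,0.2,0,0,0,255],[0,0,0.15,0,0,0,255],[0,0,0.1,0,0,0,255],[0,0,0.1,0,0,0,255],[0,0,0,0,0,0,255],[0,0,0,0,0,0,255]]
  ]
}}

```text
time_s: 14.1
eef_pos: [0.5594, -0.0321, 0.43]
eef_rot: [-0.0, 0.985, 0.175, 0.0]
wrist_force: [0.4, -0.5, -2.8]
opening: 0.185
```

Request:
{"api": "drive_tool", "payload": {
  "commands": [
    [[0,0,0.04,0,0,0,255],[0,0,0.04,0,0,0,255],[0,0,0.04,0,0,0,255],[0,0,0,0,0,0,255]]
  ]
}}

```text
time_s: 14.5
eef_pos: [0.5592, -0.032, 0.4235]
eef_rot: [-0.001, 0.985, 0.175, -0.0]
wrist_force: [-0.4, -0.4, -2.5]
opening: 0.186
```

Request:
{"api": "drive_tool", "payload": {
  "commands": [
    [[0,0,0.03,0,0,0,255],[0,0,0.03,0,0,0,255],[0,0,0,0,0,0,255]]
  ]
}}

```text
time_s: 14.8
eef_pos: [0.5597, -0.0323, 0.4224]
eef_rot: [0.0, 0.985, 0.175, 0.001]
wrist_force: [-1.0, -0.8, 4.3]
opening: 0.186
```

Contact: the vertical force went from -2.8 N to +4.3 N. I'll open and rise.

Request:
{"api": "drive_tool", "payload": {
  "commands": [
    [[0,0,0,0,0,0,150],[0,0,0,0,0,0,120],[0,0,0,0,0,0,60],[0,0,0,0,0,0,0],[0,0,0,0,0,0,0],[0,0,0,0,0,0,0],[0,0,0,0,0,0,0]]
  ]
}}

```text
time_s: 15.5
eef_pos: [0.5593, -0.032, 0.4208]
eef_rot: [-0.0, 0.985, 0.175, 0.0]
wrist_force: [0.6, 0.9, 0.1]
opening: 1.008
```

Request:
{"api": "drive_tool", "payload": {
  "commands": [
    [[0,0,-0.2,0,0,0,0],[0,0,-0.4,0,0,0,0],[0,0,-0.6,0,0,0,0],[0,0,-0.7,0,0,0,0],[0,0,-0.7,0,0,0,0],[0,0,0,0,0,0,0],[0,0,0,0,0,0,0]]
  ]
}}

```text
time_s: 16.2
eef_pos: [0.5592, -0.0321, 0.5524]
eef_rot: [0.0, 0.985, 0.175, 0.001]
wrist_force: [0.8, 0.4, -0.8]
opening: 1.003
```

```bash
python3 - <<'E'
from geo import *
o=ctrl.get_obs(); print(o["eef_pos"],o["wrist_force"],o["time_s"])
c=cam("wrist"); save(c,"w6.png"); P=cloud(c); Z=P[...,2]; Wc=np.array([.559,-.0315])
def circ(lo,hi,z,rmax):
    m=(Z>lo)&(Z<hi)&(np.hypot(P[...,0]-Wc[0],P[...,1]-Wc[1])<rmax); v,u=np.nonzero(m); k=cv2.convexHull(np.c_[u,v].astype(np.int32)).reshape(-1,2)
    return cv2.fitEllipse(onplane(c,k,[0,0,z])[:,:2].astype(np.float32)),np.median(Z[m]),m.sum()
print("rim",circ(.196,.207,.202,.08)); print("wheel",circ(.109,.122,.116,.1))
hsv=cv2.cvtColor(c["pixels"],cv2.COLOR_RGB2HSV); m=(hsv[...,0]<25)&(hsv[...,1]>70)&(Z>.24)&(Z<.3); print("handle",P[m].mean(0),np.median(P[m][:,2]))
E
```

```text
[ 0.55922351 -0.03209779  0.55240594] [ 0.78150986  0.35166076 -0.7830393 ] 16.2
rim (((0.5581404566764832, -0.03338487073779106), (0.10381583124399185, 0.10389652848243713), 47.125240325927734), np.float64(0.20107366215515488), np.int64(3003))
wheel (((0.5594925880432129, -0.0319017618894577), (0.15762655436992645, 0.1587897539138794), 25.789228439331055), np.float64(0.11610299981413114), np.int64(9597))
handle [ 0.55973009 -0.0323762   0.27262909] 0.27316234018627616
```

View pics/w6.png

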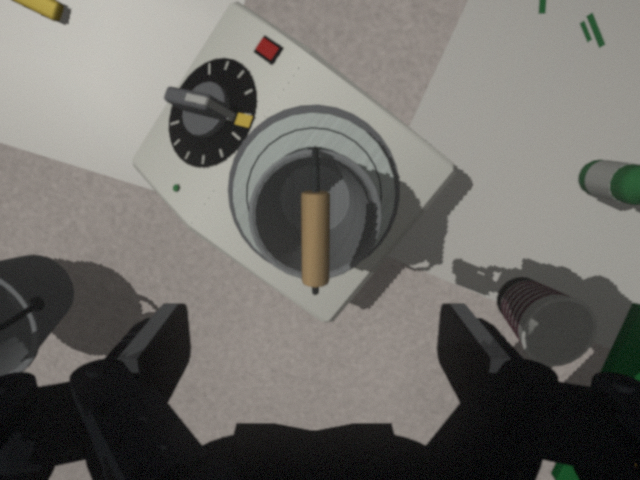

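The pail stands upright about 2 mm off the wheel centre. The pointer meets the tape at (242,119), and the gripper is clear.

```bash
python3 -c "
from bench import ctrl
print(ctrl.hand_in())"
```

```text
the job is handed in; nothing more can be done
None
```

I turned the speed knob about 109° clockwise onto the tape and set the middle-sized pail upright on the wheel head. I let go of both, then handed the job in at about 16 s of the allowed 66 s.

**Last checks:**
- **Pail:** its rim centre is about 2 mm from the wheel centre (12 mm allowed). Rim height is 0.201 m against 0.202 m expected, so it is standing flat on the wheel. It met the wheel gently, with about 4 N showing at the wrist.
- **Knob:** the bar measured 20.1°, against 19.1° and 20.1° in two readings of the tape (about 8° allowed). The last picture shows the pointer meeting the tape.
- **Bystanders:** the arm kept well clear of the cup, bottle and brush. I did not measure them again at the end.

**Disagreements:** the top and wrist cameras differed consistently by about 4 mm. I used the wrist readings, and the last close views agreed with them. One yellow-mask reading of the tape was wrong because it caught other yellow objects, so I repeated it with a tighter mask. While gripping the knob, the fingertips pressed lightly on the skirt (about 8 N), so I backed off 4 mm before turning.

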